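# Set up the cordless driver in its drawer inlay before it is issued

### The arm

A 7-joint arm with a two-finger parallel gripper is mounted at the origin on the work surface. World frame = base frame: x ahead of the robot, y to its left, z up, the work surface at z = 0. Lengths are in m, angles in degrees, forces in N, time in s.
With the tool pointing down it reaches from about 0.4 to 0.85 m from the base axis. Payload 10.4 kg.
Tool frame: the origin (TCP) lies at the very end of the fingers, on their centre line; the grasp point (between the pads) lies 19 mm behind it; z points along the fingers, y is the line along which they close (so a half turn about z gives the same grasp; the last joint's range is limited). The gripper opens to 87 mm and grips with 3 to 60 N. Pads are 19 mm wide; open, the fingers measure 117 mm over their backs; the gripper's body (75 mm by 190 mm) begins 51 mm behind the grasp point.
Start: joints at [-68.675, 19.034, -3.707, 83.658, 1.238, 77.344, -5.071], TCP at [0.24, 0.577, 0.223] pointing down, gripper open.
Joint ranges: [-148.97, 148.97], [-28.65, 121.19], [-84.17, 76.75], [9.2, 138.47], [-72.65, 252.65], [3.7, 117.97], [-149.18, 149.18]. Speed limits (degrees/s): [127.2, 127.2, 159.86, 159.86, 180, 180, 180].

### API

Orientations are given as a 3x3 rotation matrix whose columns are the frame's x, y, z axes.
In Python, from plant import status, eyes, hand_in gives the robot as it stands. The module is installed in compiled form; this text tells all that it offers.
- The arm moves only by the tool step_arm, never from a script. Its argument "moves" is a list of rows, each an object of numbers: "wx", "wy", "wz": the turn, a rotation vector about the tool's x, y, z in rad; "dx", "dy", "dz": the shift along the tool's x, y, z in m; "hand": the closure, from -1 (fully open) to 1 (shut). A call has 1 to 5 rows; each row is the pose to reach, as a shift and turn from the pose commanded when the call began, along the tool's axes at that moment; what a row does not reach only later rows make up. A row lasts 1/8 s, in which the tool goes at most 62.5 mm and 10.7 degrees, less where a joint would pass 70% of its speed; a pose out of reach is approached as far as the arm can. A call with a gripper value outside its range is refused whole. The fingers move at their own pace and stop on an object; "squeeze" is the grip in N (left out, the last holds). Time passes only in rows, so rows that repeat a pose let the fingers close. It gives the time, the measured TCP pose, the force, the opening and the grip force at its end, in the units of the state.
- status.state(): the state, without advancing time (a new reading comes with each control period).
- eyes.capture(name): name is "side" or "top" or "wrist"; returns the picture (384x512x3 uint8, red, green, blue); there is no depth.
- eyes.calibration(name): a dict with "K" (3x3 intrinsics, pixels), "rvec" (rotation vector, rad) and "tvec" (3), from world to camera coordinates, as OpenCV has them. Camera axes: x right, y down, z forward; pixel columns grow to the right and rows downward; lengths in m; the calibration is good to about 2 mm. A picture is of the moment at which its call begins: read the wrist's pose just before it. calibration takes no time and is no camera call; for the wrist camera it gives the pose at the moment of the call.
- hand_in(): hands the job in; it is judged then, once.
The state is a dict: "time_s": time; "joint_positions": joint angles; "qvel": joint speeds; "tau": joint torques, N m; "eef_pos": TCP position; "ee_rot": TCP orientation; "wrist_force": force on the tool from outside, world axes, zero at the start; "ft_torque": the same for the moment, N m; "grip_width": finger opening in m; "grip_force": force on a finger pad.
Only numpy, scipy, OpenCV 4.12 (cv2) and the standard library are available. Lean on these libraries where they do the work, as an engineer would, in place of code of your own. Each camera call takes 0.05 s, during which the arm holds its last target. There are 200 camera calls.

### The job

Set up the cordless driver lying in the open drawer for its next job: with a light touch, press its red direction button fully through and roll its knurled clutch ring up, click by click, to the yellow setting, so that the yellow bar has clicked home in line with the white pointer. Leave the wrenches in the drawer and the other things on the counter where they are.

Things in the scene. Friction and masses are not known exactly. Their poses are not given: they have to be found in the camera images.
- drawer: Open blue steel drawer, 298 x 460 x 75 mm, standing fixed on the counter; origin under its centre, z up. Dark foam inlay, its top 50 mm above the counter, walls 75 mm. An orange-and-black cordless drill/driver lies in the foam on its side, held firmly: motor axis along y (chuck to +y), level, 44 mm above the counter; handle to -x with the battery at its end. Battery top: 81 mm above the counter.
- clutch_top (a point): Highest point of the driver's knurled clutch ring, mid-length of the knurl, 74 mm above the counter; it does not turn. Axes as the drawer's. Ring: 60 mm diameter over 36 ribs 1 mm high, knurl 24 mm long (y), turning about a level axis along y, 30 mm below. Hard plastic. Its upper part stands 24 mm out of the foam. Chuck (radius 22) from y +14 mm, gear case (radius 29 to 31) from y -24 mm back.
- clutch (a joint): Turn of the clutch ring, rad. Grows when turned up: its top moves to +x of the drawer, away from the handle. 15 settings, one click (0.3491 rad, 10.5 mm at the rim) apart; setting 1 at 0, yellow setting 8 at 2.4435, last at 4.887. Starts in setting 2 to 5: 6 to 3 clicks up. A click takes 3 to 5 N along the rim, slight damping; let go between two settings, it snaps to the nearer.
- yellow_bar (a point): Middle of the yellow bar, 5 mm wide, that runs along y across the clutch ring at its rim and turns with it. In the yellow setting the bar lies at the very top of the ring in line with the white pointer; at the start it is 60 to 120 degrees round the ring on the handle side (-x), perhaps out of sight in the foam. The other settings have small white marks on the ring's smooth rear band.
- pointer (a point): Tip of the white arrow on top of the driver's orange gear case, just behind the clutch ring (24 mm from clutch_top in -y). Fixed; axes as the drawer's.
- button_top (a point): Middle of the top face of the driver's red direction button, 16 mm (x) by 24 mm (y), at the root of the handle beside the motor. Standing out, it is 80 mm above the counter and 10 mm proud of the housing round it. Lies 46 mm in -x and 84 mm in -y from clutch_top. Moves down with the button.
- direction (a joint): Travel of the direction button, m: 0 standing out, 0.006 pushed fully through (then 4 mm proud, against a hard stop). Slides straight down, takes about 3 N (more when fast), stays where it is left; starts at 0 to 0.001.
- wrench_long_mid (a point): The longer chrome combination wrench (200 mm) lying in one of the drawer's two side lanes; point at its middle. Not part of the job: leave it alone.
- wrench_short_mid (a point): The shorter chrome combination wrench (160 mm) in the other side lane; point at its middle. Not part of the job: leave it alone.
- spare_battery_mid (a point): Spare black battery pack, 118 x 54 x 62 mm, standing on the counter to the left; point at its middle. Not part of the job: leave it alone.
- tape_measure_mid (a point): Yellow tape measure, 72 x 36 x 66 mm, on the counter to the left; point at its middle. Not part of the job: leave it alone.
- screwdriver_grip (a point): Red-handled screwdriver, 200 mm, on the counter to the right; point on its handle. Not part of the job: leave it alone.
- carton_mid (a point): Closed cardboard carton, 100 x 150 x 70 mm, at the left of the counter; point at its middle. Not part of the job: leave it alone.
- bit_case_mid (a point): Green bit case, 75 x 120 x 35 mm, on the counter to the right; point at its middle. Not part of the job: leave it alone.

How it is judged:
By the outcome, as a careful person would: the job done as asked, in the order asked, and still so for the second after the job is handed in, with the robot touching nothing.
It also fails if it takes over 58 s, if anything falls off the work surface, if the arm or the gripper's body presses on something with over 40 N, if the wrist force passes 120 N, or if a joint passes its speed limit or range.

## Working session

There is one attempt and no reset: what is moved stays moved. The work goes in short steps, Python scripts to look and compute and a tool call to move; the robot and the scene stay as the last step left them, time stands still between calls to the robot, and variables do not carry over. Pictures are saved under pics/ and viewed, at most 10 in all, crops included, and the job is handed in when it is done.

Besides the shell and the picture viewer there is one more tool, called after "Emit:" as a command line: name --argument value ..., lists and objects as JSON in quotes. step_arm: Moves the arm, as the interface text tells. Its arguments: {"type":"object","properties":{"moves":{"type":"array"},"squeeze":{"type":"number"}},"required":["moves"]}

```bash
mkdir -p pics
python3 - <<'E'
from plant import status, eyes
import cv2, numpy as np
s=status.state();print(s['time_s'],s['eef_pos'],np.round(s['ee_rot'],3).tolist(),s['grip_width'],s['wrist_force'])
for n in ['top','side']:
    im=eyes.capture(n);cv2.imwrite(f'pics/{n}0.png',im[:,:,::-1])
    c=eyes.calibration(n);R=cv2.Rodrigues(np.array(c['rvec']))[0];print(n,np.round(c['K'],1).tolist(),(-R.T@np.array(c['tvec']).ravel()).round(3),R.round(2).tolist())
E
```

```text
0.0 [0.24024434 0.57656757 0.22177031] [[-0.923, 0.385, -0.0], [0.385, 0.923, -0.001], [-0.0, -0.001, -1.0]] 0.08721128174619165 [ 0.70970744 -0.47356794 -0.42110456]
top [[382.7, 0.0, 259.2], [0.0, 382.7, 191.7], [0.0, 0.0, 1.0]] [0.356 0.006 1.572] [[-0.01, -1.0, 0.01], [-1.0, 0.0, -0.08], [0.08, -0.01, -1.0]]
side [[382.3, 0.0, 254.7], [0.0, 382.3, 188.4], [0.0, 0.0, 1.0]] [ 0.413 -0.754  0.998] [[0.99, -0.12, -0.01], [-0.1, -0.77, -0.63], [0.07, 0.63, -0.78]]
```

View pics/top0.png

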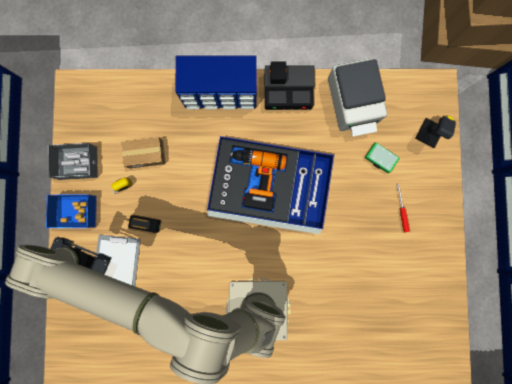

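View pics/side0.png

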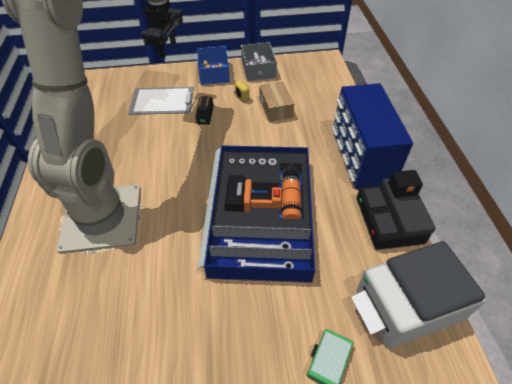

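The top view shows the drawer at about (270,185), yawed about -8°, with the driver's chuck at (238,157) and its handle pointing down the picture (-x). I'll zoom in and measure.

```bash
cat > h.py <<'E'
import cv2, numpy as np
from plant import status, eyes
def ray(c,uv,z):
    K=np.array(c['K']);R=cv2.Rodrigues(np.array(c['rvec']))[0];t=np.array(c['tvec']).ravel()
    o=-R.T@t;d=R.T@np.linalg.inv(K)@np.array([uv[0],uv[1],1.]);return o+d*(z-o[2])/d[2]
def proj(c,p):
    return cv2.projectPoints(np.array(p,float).reshape(-1,1,3),np.array(c['rvec'],float),np.array(c['tvec'],float),np.array(c['K'],float),None)[0].reshape(-1,2)
def blobs(im,lo,hi,mn=3):
    m=cv2.inRange(cv2.cvtColor(im,cv2.COLOR_RGB2HSV),lo,hi)
    n,_,st,ce=cv2.connectedComponentsWithStats(m)
    return [(st[i].tolist(),ce[i].round(1).tolist()) for i in range(1,n) if st[i,4]>=mn]
E
python3 - <<'E'
from h import *
a=cv2.imread('pics/top0.png');b=cv2.imread('pics/side0.png')
A=cv2.resize(a[125:240,195:345],None,fx=4,fy=4,interpolation=cv2.INTER_CUBIC)
B=cv2.resize(b[150:230,215:315],None,fx=5,fy=5,interpolation=cv2.INTER_CUBIC)[:, :]
cv2.imwrite('pics/A.png',A);cv2.imwrite('pics/B.png',B)
for n,im,rect in(('top',a,(195,345,125,240)),('side',b,(200,320,140,285))):
    c=eyes.calibration(n);x=im[:,:,::-1]
    for nm,lo,hi in(('red',(0,190,90),(4,255,255)),('red2',(174,190,90),(180,255,255)),('or',(5,150,120),(18,255,255))):
        for st,ce in blobs(x,lo,hi):
            if rect[0]<ce[0]<rect[1] and rect[2]<ce[1]<rect[3]: print(n,nm,st,ce,ray(c,ce,.08).round(4))
E
```

```text
top red [262, 168, 6, 4, 18] [264.7, 169.8] [ 0.556  -0.0305  0.08  ]
top or [249, 151, 30, 46, 615] [264.3, 169.1] [ 0.5588 -0.029   0.08  ]
top or [280, 156, 6, 13, 57] [282.8, 162.3] [ 0.5855 -0.102   0.08  ]
side or [244, 179, 56, 28, 783] [275.8, 193.7] [ 0.5547 -0.0428  0.08  ]
side or [282, 208, 19, 10, 136] [290.9, 212.2] [ 0.5878 -0.1171  0.08  ]
```

View pics/A.png

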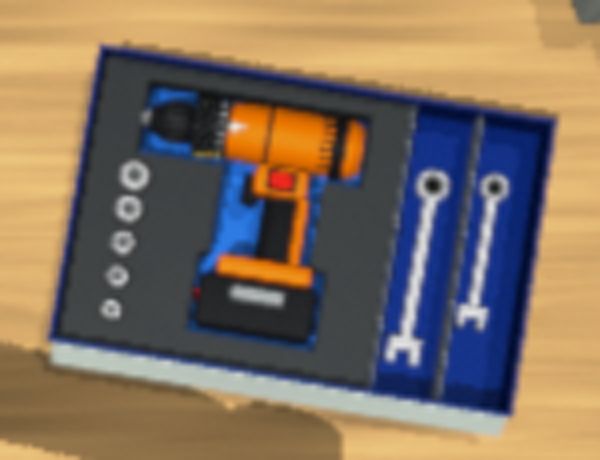

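The crop shows the red button at (282,180) in the crop, or (265.5,170) full-frame. The white pointer is at (237,127) and the knurled ring at about (208,125). A yellow bit shows at (207,153), low on the -x side of the ring. Next I'll compute the yaw and plan the approach.

```bash
cat > plan.py <<'E'
import sys
from h import *
from scipy.spatial.transform import Rotation as Ro
def goto(p,yaw):
    # tool z down, tool y along drawer +x (angle yaw)
    s=status.state();R=np.array(s['ee_rot']);y=np.array([np.cos(yaw),np.sin(yaw),0]);z=np.array([0,0,-1.]);T=np.c_[np.cross(y,z),y,z]
    print('t',round(s['time_s'],2),'at',np.round(s['eef_pos'],4),'F',np.round(s['wrist_force'],1),'d',(R.T@(np.array(p)-s['eef_pos'])).round(4),'w',Ro.from_matrix(R.T@T).as_rotvec().round(3))
if __name__=='__main__': goto([float(v) for v in sys.argv[1:4]],np.radians(float(sys.argv[4])))
E
python3 - <<'E'
from h import *
import plan
c=eyes.calibration('top');f=lambda u,v,z:ray(c,(195+u/4,125+v/4),z)
a,b=f(105,47,.075),f(555,118,.075);d=a-b;yaw=np.arctan2(-d[0],d[1]);print(np.degrees(yaw),np.linalg.norm(d))
a2,b2=f(105,47,.075),f(55,340,.075);e=a2-b2;print(np.degrees(np.arctan2(e[1],e[0])),np.linalg.norm(e))
bt=f(282,180,.08);pt=f(230,127,.074)
r=np.array([[np.cos(yaw),-np.sin(yaw)],[np.sin(yaw),np.cos(yaw)]])
print('button',bt,'pointer',pt,'clutch from button',bt[:2]+r@[.046,.084],'from pointer',pt[:2]+r@[0,.024])
plan.goto([bt[0]+.0,bt[1]+.03,.24],yaw)
E
```

```text
-9.266547290539796 0.4511538829293995
-9.416827503894968 0.2938172223073094
button [ 0.55521705 -0.03368231  0.08      ] pointer [0.60897384 0.01721898 0.074     ] clutch from button [0.61414307 0.04181421] from pointer [0.6128385  0.04090578]
t 0.1 at [0.2402 0.5766 0.2218] F [ 1.2 -0.7  0.6] d [-0.5139 -0.4146 -0.0176] w [-1.000e-03  1.000e-03  1.338e+00]
```

Emit:
step_arm --moves '[{"dx": -0.045,"dy": -0.036,"dz": -0.01,"wz": 0.12,"hand": 1},{"dx": -0.09,"dy": -0.072,"dz": -0.018,"wz": 0.24,"hand": 1},{"dx": -0.135,"dy": -0.108,"dz": -0.018,"wz": 0.36,"hand": 1},{"dx": -0.18,"dy": -0.144,"dz": -0.018,"wz": 0.48,"hand": 1},{"dx": -0.225,"dy": -0.18,"dz": -0.018,"wz": 0.6,"hand": 1}]' --squeeze 10

```text
validation failed for argument at $.mo...
```

```bash
python3 plan.py 0.555 -0.004 0.24 -9.3
```

```text
t 0.1 at [0.2402 0.5766 0.2218] F [ 1.2 -0.7  0.6] d [-0.5138 -0.4149 -0.0176] w [-1.000e-03  1.000e-03  1.338e+00]
```

Emit:
step_arm --moves '[{"wx": 0,"wy": 0,"wz": 0.12,"dx": -0.045,"dy": -0.036,"dz": -0.01,"hand": 1},{"wx": 0,"wy": 0,"wz": 0.24,"dx": -0.09,"dy": -0.072,"dz": -0.018,"hand": 1},{"wx": 0,"wy": 0,"wz": 0.36,"dx": -0.135,"dy": -0.108,"dz": -0.018,"hand": 1},{"wx": 0,"wy": 0,"wz": 0.48,"dx": -0.18,"dy": -0.144,"dz": -0.018,"hand": 1},{"wx": 0,"wy": 0,"wz": 0.6,"dx": -0.225,"dy": -0.18,"dz": -0.018,"hand": 1}]' --squeeze 10

```text
time_s: 0.72
eef_pos: [0.3794, 0.3223, 0.2404]
ee_rot: [[-0.541, 0.841, -0.0], [0.841, 0.541, 0.0], [0.0, -0.0, -1.0]]
wrist_force: [0.7, 0.0, -0.2]
grip_width: 0.0451
grip_force: 0.0
```

```bash
python3 plan.py 0.555 -0.004 0.24 -9.3
```

```text
t 0.72 at [0.3794 0.3223 0.2404] F [ 0.7  0.  -0.2] d [-3.695e-01 -2.900e-02  3.000e-04] w [-0.    -0.     0.734]
```

Emit:
step_arm --moves '[{"wx": 0,"wy": 0,"wz": 0.13,"dx": -0.055,"dy": -0.004,"dz": 0,"hand": 1},{"wx": 0,"wy": 0,"wz": 0.26,"dx": -0.11,"dy": -0.008,"dz": 0,"hand": 1},{"wx": 0,"wy": 0,"wz": 0.4,"dx": -0.165,"dy": -0.013,"dz": 0,"hand": 1},{"wx": 0,"wy": 0,"wz": 0.55,"dx": -0.22,"dy": -0.017,"dz": 0,"hand": 1},{"wx": 0,"wy": 0,"wz": 0.7,"dx": -0.27,"dy": -0.021,"dz": 0,"hand": 1}]'

```text
time_s: 1.35
eef_pos: [0.5088, 0.0844, 0.2404]
ee_rot: [[0.129, 0.992, -0.0], [0.992, -0.129, 0.0], [0.0, -0.0, -1.0]]
wrist_force: [0.3, 0.7, -0.1]
grip_width: 0.002
grip_force: 0.0
```

```bash
python3 plan.py 0.555 -0.004 0.24 -9.3
```

```text
t 1.35 at [0.5088 0.0844 0.2404] F [ 0.3  0.7 -0.1] d [-0.0817  0.0572  0.0004] w [-0.    -0.     0.033]
```

Emit:
step_arm --moves '[{"wx": 0,"wy": 0,"wz": 0.033,"dx": -0.041,"dy": 0.028,"dz": 0,"hand": 1},{"wx": 0,"wy": 0,"wz": 0.033,"dx": -0.081,"dy": 0.057,"dz": 0,"hand": 1},{"wx": 0,"wy": 0,"wz": 0.033,"dx": -0.081,"dy": 0.057,"dz": 0,"hand": 1}]'

```text
time_s: 1.72
eef_pos: [0.5554, -0.0054, 0.2402]
ee_rot: [[0.163, 0.987, -0.0], [0.987, -0.163, -0.002], [-0.002, -0.0, -1.0]]
wrist_force: [-1.6, 1.4, 0.4]
grip_width: 0.0002
grip_force: 0.0
```

```bash
python3 plan.py 0.555 -0.034 0.1 -9.3;python3 - <<'E'
from h import *
c=eyes.calibration('wrist');im=eyes.capture('wrist');cv2.imwrite('pics/w1.png',im[:,:,::-1])
R=cv2.Rodrigues(np.array(c['rvec']))[0];print(-R.T@np.array(c['tvec']).ravel())
print(proj(c,[[.555,-.034,.08],[.6135,.0414,.074],[.609,.017,.074]]).round(0))
for lo,hi in(((0,190,90),(4,255,255)),((22,150,120),(35,255,255))):
  for st,ce in blobs(im,lo,hi,15): print(st,ce,ray(c,ce,.08).round(4))
E
```

```text
t 1.73 at [ 0.5554 -0.0054  0.2402] F [-1.6  1.4  0.4] d [-0.028   0.0042  0.1402] w [-0.     0.002 -0.001]
[0.56751793 0.0705442  0.40143249]
[[261. 201.]
 [300. 130.]
 [299. 152.]]
[157, 139, 12, 3, 23] [163.0, 140.2] [0.4554 0.0566 0.08  ]
[257, 188, 12, 18, 151] [262.5, 197.1] [ 0.5576 -0.0298  0.08  ]
[276, 117, 2, 18, 36] [276.5, 125.5] [0.5867 0.0516 0.08  ]
[204, 210, 30, 2, 36] [218.4, 210.2] [ 0.5011 -0.0377  0.08  ]
[270, 272, 4, 13, 26] [272.2, 278.0] [ 0.5526 -0.1436  0.08  ]
```

View pics/w1.png

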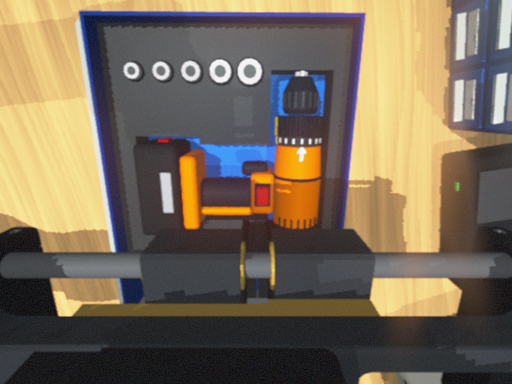

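The wrist view shows the button at about (262,197), the pointer tip at (301,147), and the knurl over rows 117–145. The yellow bar is at (276,125) on the ring's -x edge. These agree with the top view, so I'll move over the button.

Emit:
step_arm --moves '[{"wx": 0,"wy": 0.002,"wz": 0,"dx": -0.02,"dy": 0.006,"dz": 0.04,"hand": 1},{"wx": 0,"wy": 0.002,"wz": 0,"dx": -0.026,"dy": 0.006,"dz": 0.09,"hand": 1},{"wx": 0,"wy": 0.002,"wz": 0,"dx": -0.026,"dy": 0.006,"dz": 0.13,"hand": 1},{"wx": 0,"wy": 0.002,"wz": 0,"dx": -0.026,"dy": 0.006,"dz": 0.148,"hand": 1},{"wx": 0,"wy": 0.002,"wz": 0,"dx": -0.026,"dy": 0.006,"dz": 0.15,"hand": 1}]'

```text
time_s: 2.4
eef_pos: [0.5563, -0.0268, 0.0902]
ee_rot: [[0.155, 0.988, -0.001], [0.988, -0.155, 0.002], [0.002, -0.001, -1.0]]
wrist_force: [0.3, 1.2, 0.7]
grip_width: 0.0003
grip_force: 0.0
```

```bash
python3 plan.py 0.557 -0.032 0.08 -9.3;python3 - <<'E'
from h import *
c=eyes.calibration('wrist');im=eyes.capture('wrist');cv2.imwrite('pics/w2.png',im[:,:,::-1])
print(proj(c,[[.557,-.032,.08],[.6135,.0414,.074],[.609,.017,.074]]).round(0),np.array(c['K']).round(0).tolist())
E
```

```text
t 2.4 at [ 0.5563 -0.0268  0.0902] F [0.3 1.2 0.7] d [-0.0051  0.0015  0.0102] w [-0.001 -0.002  0.007]
[[260. 237.]
 [332. 113.]
 [328. 153.]] [[276.0, 0.0, 257.0], [0.0, 276.0, 191.0], [0.0, 0.0, 1.0]]
```

View pics/w2.png

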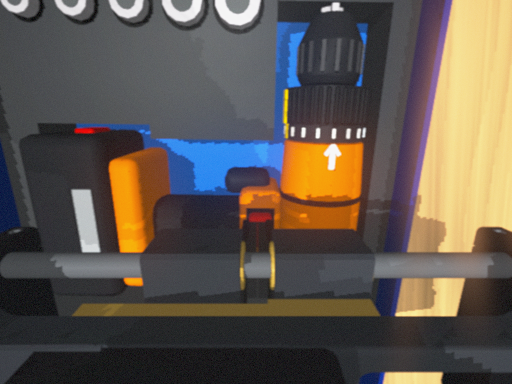

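The view shows the button just under the fingertip, its far edge at (260,211). The pointer tip is at (333,144) and the knurl covers rows 87–128. The yellow bar is at (286,107), far round on the -x side. I'll refine from these pixels.

Run:
```python
from h import *
c=eyes.calibration('wrist');y=np.array([.161,.987,0])
im=cv2.imread('pics/w2.png')[:,:,::-1]
print([b for b in blobs(im,(0,190,60),(4,255,255),15)],[b for b in blobs(im,(22,150,120),(35,255,255),15)])
print('button',ray(c,(260,211),.08)-.012*y,'pointer tip',ray(c,(333,144),.074),'clutch',ray(c,(333,144),.074)+.024*y)
C=ray(c,(333,144),.074)+.024*y
x=np.array([.987,-.161,0])
for k in (1,0): print([ (n,proj(c,C-[0,0,.03]+.03*(-np.sin(np.radians(20*n))*x+np.cos(np.radians(20*n))*np.array([0,0,1]))).round(0).tolist()) for n in (3,4,5,6)]) if k else 0
```

```text
[([74, 128, 30, 6, 110], [87.2, 130.5]), ([252, 214, 19, 8, 74], [260.7, 217.8])] [([284, 89, 5, 49, 162], [285.9, 111.1]), ([272, 258, 2, 10, 15], [272.5, 262.2]), ([270, 272, 4, 12, 30], [272.1, 278.3])]
button [ 0.55861098 -0.02587623  0.08      ] pointer tip [0.61350822 0.02160506 0.074     ] clutch [0.61737222 0.04529306 0.074     ]
[(3, [[291.0, 105.0]]), (4, [[284.0, 106.0]]), (5, [[283.0, 106.0]]), (6, [[287.0, 106.0]])]
```

Emit:
step_arm --moves '[{"wx": 0,"wy": 0,"wz": 0,"dx": 0,"dy": 0.0015,"dz": 0.006,"hand": 1},{"wx": 0,"wy": 0,"wz": 0,"dx": 0,"dy": 0.0015,"dz": 0.01,"hand": 1},{"wx": 0,"wy": 0,"wz": 0,"dx": 0,"dy": 0.0015,"dz": 0.012,"hand": 1},{"wx": 0,"wy": 0,"wz": 0,"dx": 0,"dy": 0.0015,"dz": 0.0135,"hand": 1},{"wx": 0,"wy": 0,"wz": 0,"dx": 0,"dy": 0.0015,"dz": 0.015,"hand": 1}]'

```text
time_s: 3.08
eef_pos: [0.5584, -0.0278, 0.0758]
ee_rot: [[0.156, 0.988, 0.001], [0.988, -0.156, 0.002], [0.002, 0.001, -1.0]]
wrist_force: [-1.5, 0.4, 3.4]
grip_width: 0.0007
grip_force: 1.5
```

Emit:
step_arm --moves '[{"wx": 0,"wy": 0,"wz": 0,"dx": 0,"dy": 0,"dz": 0.001,"hand": 1},{"wx": 0,"wy": 0,"wz": 0,"dx": 0,"dy": 0,"dz": 0.0015,"hand": 1},{"wx": 0,"wy": 0,"wz": 0,"dx": 0,"dy": 0,"dz": 0.0015,"hand": 1}]'

```text
time_s: 3.45
eef_pos: [0.5584, -0.0278, 0.0745]
ee_rot: [[0.156, 0.988, 0.001], [0.988, -0.156, 0.002], [0.002, 0.0, -1.0]]
wrist_force: [-1.6, 0.8, 6.5]
grip_width: 0.0002
grip_force: 3.3
```

Emit:
step_arm --moves '[{"wx": 0,"wy": 0,"wz": 0,"dx": 0,"dy": 0,"dz": 0.0007,"hand": 1},{"wx": 0,"wy": 0,"wz": 0,"dx": 0,"dy": 0,"dz": 0.0007,"hand": 1}]'

```text
time_s: 3.7
eef_pos: [0.5585, -0.0278, 0.0744]
ee_rot: [[0.156, 0.988, 0.001], [0.988, -0.156, 0.003], [0.003, 0.0, -1.0]]
wrist_force: [-4.6, 0.1, 13.1]
grip_width: 0.0001
grip_force: 6.9
```

The button hit its hard stop at z = 0.0744 (13 N with no further travel). Now I'll lift and move over the clutch.

Emit:
step_arm --moves '[{"wx": 0,"wy": 0,"wz": 0,"dx": 0,"dy": 0,"dz": -0.012,"hand": 1},{"wx": 0,"wy": 0,"wz": 0,"dx": 0,"dy": 0,"dz": -0.025,"hand": 1},{"wx": 0,"wy": 0,"wz": 0,"dx": 0.04,"dy": 0.018,"dz": -0.025,"hand": 1},{"wx": 0,"wy": 0,"wz": 0,"dx": 0.081,"dy": 0.036,"dz": -0.02,"hand": 1},{"wx": 0,"wy": 0,"wz": 0,"dx": 0.081,"dy": 0.036,"dz": -0.014,"hand": 1}]'

```text
time_s: 4.32
eef_pos: [0.6075, 0.0508, 0.0876]
ee_rot: [[0.151, 0.989, 0.001], [0.989, -0.151, 0.003], [0.003, 0.001, -1.0]]
wrist_force: [-0.2, -0.4, 0.7]
grip_width: 0.0004
grip_force: 0.0
```

```bash
python3 plan.py 0.6066 0.0466 0.074 -9.3;python3 - <<'E'
from h import *
c=eyes.calibration('wrist');im=eyes.capture('wrist');cv2.imwrite('pics/w3.png',im[:,:,::-1])
print(proj(c,[[.5585,-.027,.074],[.6165,.045,.074],[.613,.021,.074]]).round(0))
E
```

```text
t 4.33 at [0.6075 0.0508 0.0876] F [-0.2 -0.4  0.7] d [-0.0043 -0.0003  0.0136] w [ 0.001 -0.003  0.011]
[[210. 329.]
 [272. 234.]
 [272. 265.]]
```

View pics/w3.png

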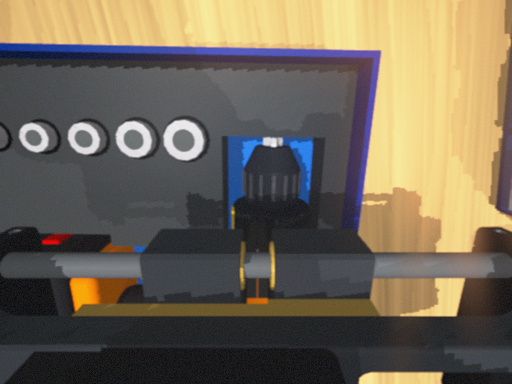

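The view shows the clutch ring at cols 232–310, centred at 271 as predicted, with its front edge at about row 199. The fingertip is over it. I'll check the y position.

Run:
```python
from h import *
c=eyes.calibration('wrist');y=np.array([.161,.987,0])
b=ray(c,(272,198),.072);print('front edge',b,'y rel .045:',(b-[.6165,.045,.072])@y)
T=np.array([.6075,.0508,.0876]);print(proj(c,[T,T+.0095*y,T-.0095*y]).round(0))
im=cv2.imread('pics/w3.png')
print(im[185:240:3,290].tolist())
```

```text
front edge [0.61897755 0.0675782  0.072     ] y rel .045: 0.022683570914885758
[[259. 233.]
 [259. 219.]
 [259. 247.]]
[[55, 43, 41], [58, 50, 51], [54, 50, 48], [47, 41, 39], [44, 38, 36], [45, 38, 39], [37, 31, 28], [37, 33, 30], [33, 28, 24], [35, 33, 31], [36, 26, 33], [40, 35, 36], [41, 35, 35], [32, 31, 31], [30, 29, 29], [42, 37, 33], [49, 47, 42], [42, 39, 39], [43, 37, 34]]
```

Run:
```python
from h import *
from scipy.spatial.transform import Rotation as Ro
c=eyes.calibration('wrist');s=status.state()
R=cv2.Rodrigues(np.array(c['rvec']))[0];o=-R.T@np.array(c['tvec']).ravel();Rt=np.array(s['ee_rot']);p=np.array(s['eef_pos'])
print('optical axis',R[2].round(3),'cam in tool',(Rt.T@(o-p)).round(4))
M=R@Rt;ot=Rt.T@(o-p)
def cam(pos,Rw):
    Rw=np.array(Rw);Rc=M@Rw.T;oc=np.array(pos)+Rw@ot;return dict(K=c['K'],rvec=cv2.Rodrigues(Rc)[0].ravel(),tvec=-Rc@oc)
c2=cam([.5563,-.0268,.0902],[[.155,.988,-.001],[.988,-.155,.002],[.002,-.001,-1]])
c1=cam([.5554,-.0054,.2402],[[.163,.987,0],[.987,-.163,-.002],[-.002,0,-1]])
for n,cc,pts in(('w1',c1,((301,147,.074),(300,117,.072),(302,72,.044))),('w2',c2,((333,144,.074),(330,87,.072),(336,5,.044))),('w3',c,((271,199,.072),(272,140,.044)))):
    print(n,[ray(cc,q[:2],q[2])[:2].round(4).tolist() for q in pts])
```

```text
optical axis [-0.044 -0.272 -0.961] cam in tool [ 0.0766 -0.0004 -0.1614]
w1 [[0.6121, 0.0221], [0.6154, 0.0562], [0.6281, 0.1063]]
w2 [[0.6127, 0.0219], [0.6142, 0.0564], [0.6294, 0.1075]]
w3 [[0.6182, 0.067], [0.6253, 0.1026]]
```

Emit:
step_arm --moves '[{"wx": 0,"wy": 0,"wz": 0.01,"dx": -0.004,"dy": -0.001,"dz": 0.006,"hand": 1},{"wx": 0,"wy": 0,"wz": 0.01,"dx": -0.004,"dy": -0.001,"dz": 0.011,"hand": 1},{"wx": 0,"wy": 0,"wz": 0.01,"dx": -0.004,"dy": -0.001,"dz": 0.0125,"hand": 1},{"wx": 0,"wy": 0,"wz": 0.01,"dx": -0.004,"dy": -0.001,"dz": 0.0135,"hand": 1},{"wx": 0,"wy": 0,"wz": 0.01,"dx": -0.004,"dy": -0.001,"dz": 0.0142,"hand": 1}]'

```text
time_s: 5.0
eef_pos: [0.6049, 0.0426, 0.0735]
ee_rot: [[0.166, 0.986, 0.001], [0.986, -0.166, 0.002], [0.002, 0.0, -1.0]]
wrist_force: [-0.4, -0.8, 1.5]
grip_width: 0.0008
grip_force: 0.9
```

Emit:
step_arm --moves '[{"wx": 0,"wy": 0,"wz": 0,"dx": 0.003,"dy": 0,"dz": 0,"hand": 1},{"wx": 0,"wy": 0,"wz": 0,"dx": 0.003,"dy": 0,"dz": 0.0007,"hand": 1},{"wx": 0,"wy": 0,"wz": 0,"dx": 0.003,"dy": 0,"dz": 0.0007,"hand": 1}]'

```text
time_s: 5.38
eef_pos: [0.606, 0.0458, 0.0734]
ee_rot: [[0.166, 0.986, 0.002], [0.986, -0.166, 0.002], [0.003, 0.001, -1.0]]
wrist_force: [-1.2, -0.8, 7.5]
grip_width: 0.0003
grip_force: 3.1
```

Emit:
step_arm --moves '[{"wx": 0,"wy": 0,"wz": 0,"dx": 0,"dy": 0.002,"dz": 0.0004,"hand": 1},{"wx": 0,"wy": 0,"wz": 0,"dx": 0,"dy": 0.0045,"dz": 0.0004,"hand": 1}]'

```text
time_s: 5.62
eef_pos: [0.6101, 0.0451, 0.0735]
ee_rot: [[0.166, 0.986, 0.001], [0.986, -0.166, 0.003], [0.003, 0.001, -1.0]]
wrist_force: [-4.5, -0.5, 15.0]
grip_width: 0.0003
grip_force: 7.2
```

Emit:
step_arm --moves '[{"wx": 0,"wy": 0,"wz": 0,"dx": 0,"dy": 0.0025,"dz": 0,"hand": 1},{"wx": 0,"wy": 0,"wz": 0,"dx": 0,"dy": 0.005,"dz": 0,"hand": 1}]'

```text
time_s: 5.88
eef_pos: [0.6165, 0.0441, 0.0739]
ee_rot: [[0.166, 0.986, 0.004], [0.986, -0.166, 0.002], [0.003, 0.004, -1.0]]
wrist_force: [-0.7, -1.5, 10.3]
grip_width: 0.0004
grip_force: 5.5
```

Emit:
step_arm --moves '[{"wx": 0,"wy": 0,"wz": 0,"dx": 0,"dy": 0.001,"dz": 0,"hand": 1},{"wx": 0,"wy": 0,"wz": 0,"dx": 0,"dy": 0.001,"dz": 0,"hand": 1}]'

```text
time_s: 6.12
eef_pos: [0.6171, 0.044, 0.0739]
ee_rot: [[0.166, 0.986, 0.004], [0.986, -0.166, 0.003], [0.003, 0.003, -1.0]]
wrist_force: [-0.2, -1.4, 12.4]
grip_width: 0.0009
grip_force: 6.1
```

Tangential force rose to 4.5 N and then dropped, which looks like one click. Continuing.

Emit:
step_arm --moves '[{"wx": 0,"wy": 0,"wz": 0,"dx": 0.001,"dy": 0.0025,"dz": 0,"hand": 1},{"wx": 0,"wy": 0,"wz": 0,"dx": 0.001,"dy": 0.005,"dz": 0,"hand": 1}]'

```text
time_s: 6.38
eef_pos: [0.6216, 0.0434, 0.0739]
ee_rot: [[0.167, 0.986, 0.002], [0.986, -0.167, 0.002], [0.002, 0.002, -1.0]]
wrist_force: [-2.9, -3.4, 12.8]
grip_width: 0.0006
grip_force: 6.6
```

Emit:
step_arm --moves '[{"wx": 0,"wy": 0,"wz": 0,"dx": 0,"dy": 0.0025,"dz": 0,"hand": 1},{"wx": 0,"wy": 0,"wz": 0,"dx": 0,"dy": 0.0052,"dz": 0,"hand": 1}]'

```text
time_s: 6.62
eef_pos: [0.6273, 0.0424, 0.0735]
ee_rot: [[0.167, 0.986, 0.003], [0.986, -0.167, 0.002], [0.002, 0.003, -1.0]]
wrist_force: [-0.9, -3.6, 6.9]
grip_width: 0.0006
grip_force: 3.5
```

Emit:
step_arm --moves '[{"wx": 0,"wy": 0,"wz": 0,"dx": 0,"dy": 0,"dz": -0.003,"hand": 1},{"wx": 0,"wy": 0,"wz": 0,"dx": 0,"dy": 0,"dz": -0.02,"hand": 1},{"wx": 0,"wy": 0,"wz": 0,"dx": -0.04,"dy": -0.01,"dz": -0.06,"hand": 1},{"wx": 0,"wy": 0,"wz": 0,"dx": -0.07,"dy": -0.021,"dz": -0.06,"hand": 1},{"wx": 0,"wy": 0,"wz": 0,"dx": -0.07,"dy": -0.021,"dz": -0.06,"hand": 1}]'

```text
time_s: 7.25
eef_pos: [0.5929, -0.0249, 0.1336]
ee_rot: [[0.17, 0.985, 0.002], [0.985, -0.17, 0.002], [0.002, 0.001, -1.0]]
wrist_force: [0.5, 0.3, -1.2]
grip_width: 0.0007
grip_force: 0.0
```

```bash
python3 plan.py 0.6061 0.0468 0.09 -9.3;python3 - <<'E'
from h import *
c=eyes.calibration('wrist');im=eyes.capture('wrist')[:,:,::-1]
C=np.array([.616,.0455,.074]);x=np.array([.987,-.161,0]);y=np.array([.161,.987,0]);q=proj(c,C)[0];print(q)
for n in range(6):
    a=np.radians(20*n);print(n,proj(c,C-[0,0,.03]+.03*(-np.sin(a)*x+np.cos(a)*np.array([0,0,1]))).round(0).tolist())
u,v=map(int,q);u0,v0=u-70,max(0,v-60);print(u0,v0)
cv2.imwrite('pics/w4.png',cv2.resize(im[v0:v0+110,u0:u0+140],None,fx=5,fy=5,interpolation=cv2.INTER_CUBIC))
print(blobs(im[:,:,::-1],(22,150,120),(35,255,255),10))
E
```

```text
t 7.25 at [ 0.5929 -0.0249  0.1336] F [ 0.5  0.3 -1.2] d [0.0728 0.0008 0.0438] w [ 0.001 -0.002 -0.008]
[271.55103729 116.32681846]
0 [[272.0, 116.0]]
1 [[258.0, 116.0]]
2 [[247.0, 116.0]]
3 [[239.0, 116.0]]
4 [[236.0, 116.0]]
5 [[237.0, 116.0]]
201 56
[([244, 102, 9, 43, 287], [248.4, 122.4]), ([263, 157, 13, 19, 107], [268.0, 168.2]), ([138, 237, 14, 3, 19], [145.0, 237.9]), ([272, 257, 2, 12, 18], [272.5, 263.2]), ([270, 272, 4, 14, 29], [272.2, 278.4])]
```

View pics/w4.png

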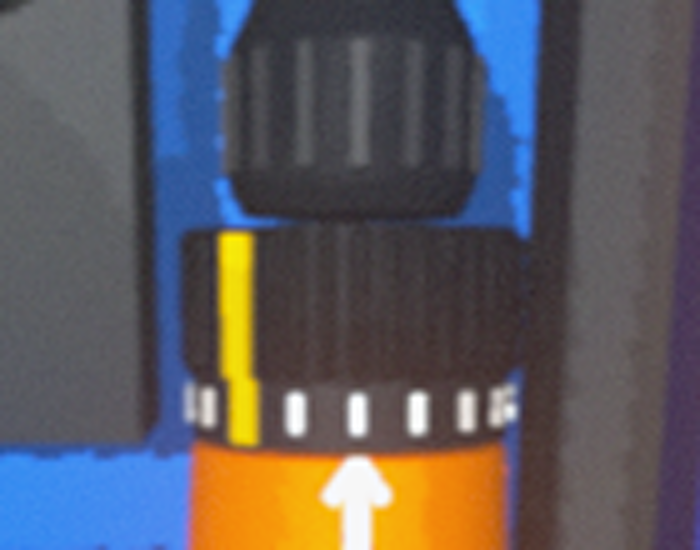

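The crop shows the yellow bar at (243,400), two marks left of the pointer (marks at 295 and 358). So two clicks are done and two remain. I'll repeat the same stroke.

Emit:
step_arm --moves '[{"wx": 0,"wy": 0,"wz": -0.008,"dx": 0.036,"dy": 0,"dz": 0.005,"hand": 1},{"wx": 0,"wy": 0,"wz": -0.008,"dx": 0.073,"dy": 0,"dz": 0.025,"hand": 1},{"wx": 0,"wy": 0,"wz": -0.008,"dx": 0.073,"dy": 0,"dz": 0.044,"hand": 1},{"wx": 0,"wy": 0,"wz": -0.008,"dx": 0.073,"dy": 0,"dz": 0.055,"hand": 1},{"wx": 0,"wy": 0,"wz": -0.008,"dx": 0.073,"dy": 0,"dz": 0.057,"hand": 1}]'

```text
time_s: 7.92
eef_pos: [0.6053, 0.0487, 0.0746]
ee_rot: [[0.159, 0.987, -0.001], [0.987, -0.159, 0.001], [0.001, -0.001, -1.0]]
wrist_force: [-0.2, 0.5, 0.2]
grip_width: 0.0003
grip_force: 0.0
```

```bash
python3 plan.py 0.6061 0.0462 0.0735 -9.3
```

```text
t 7.92 at [0.6053 0.0487 0.0746] F [-0.2  0.5  0.2] d [-0.0024  0.0012  0.0011] w [-0.001 -0.001  0.002]
```

Emit:
step_arm --moves '[{"wx": 0,"wy": 0,"wz": 0,"dx": -0.002,"dy": 0,"dz": 0.001,"hand": 1},{"wx": 0,"wy": 0,"wz": 0,"dx": -0.002,"dy": 0,"dz": 0.0015,"hand": 1},{"wx": 0,"wy": 0,"wz": 0,"dx": -0.002,"dy": 0,"dz": 0.0015,"hand": 1}]'

```text
time_s: 8.3
eef_pos: [0.6056, 0.0475, 0.0741]
ee_rot: [[0.159, 0.987, 0.001], [0.987, -0.159, 0.002], [0.002, 0.001, -1.0]]
wrist_force: [0.1, -0.0, -0.2]
grip_width: 0.0001
grip_force: 0.0
```

Emit:
step_arm --moves '[{"wx": 0,"wy": 0,"wz": 0,"dx": -0.001,"dy": 0,"dz": 0.001,"hand": 1},{"wx": 0,"wy": 0,"wz": 0,"dx": -0.001,"dy": 0,"dz": 0.0015,"hand": 1},{"wx": 0,"wy": 0,"wz": 0,"dx": -0.001,"dy": 0,"dz": 0.0015,"hand": 1}]'

```text
time_s: 8.68
eef_pos: [0.606, 0.0469, 0.0734]
ee_rot: [[0.158, 0.987, 0.002], [0.987, -0.158, 0.003], [0.003, 0.002, -1.0]]
wrist_force: [-1.2, 1.2, 9.4]
grip_width: 0.0006
grip_force: 3.9
```

Contact at 9.4 N. Dragging one click at a time.

Emit:
step_arm --moves '[{"wx": 0,"wy": 0,"wz": 0,"dx": 0,"dy": 0.002,"dz": 0.0002,"hand": 1},{"wx": 0,"wy": 0,"wz": 0,"dx": 0,"dy": 0.0045,"dz": 0.0002,"hand": 1}]'

```text
time_s: 8.93
eef_pos: [0.6103, 0.0463, 0.0737]
ee_rot: [[0.158, 0.987, 0.002], [0.987, -0.158, 0.003], [0.003, 0.001, -1.0]]
wrist_force: [-3.4, 0.0, 13.3]
grip_width: 0.0004
grip_force: 6.1
```

Emit:
step_arm --moves '[{"wx": 0,"wy": 0,"wz": 0,"dx": 0,"dy": 0.0025,"dz": 0,"hand": 1},{"wx": 0,"wy": 0,"wz": 0,"dx": 0,"dy": 0.005,"dz": 0,"hand": 1}]'

```text
time_s: 9.18
eef_pos: [0.6164, 0.0451, 0.074]
ee_rot: [[0.158, 0.987, 0.004], [0.987, -0.159, 0.003], [0.003, 0.004, -1.0]]
wrist_force: [-1.4, 0.9, 12.2]
grip_width: 0.0005
grip_force: 6.1
```

Emit:
step_arm --moves '[{"wx": 0,"wy": 0,"wz": 0,"dx": 0,"dy": 0.001,"dz": 0,"hand": 1},{"wx": 0,"wy": 0,"wz": 0,"dx": 0,"dy": 0.001,"dz": 0,"hand": 1}]'

```text
time_s: 9.43
eef_pos: [0.6171, 0.0451, 0.074]
ee_rot: [[0.158, 0.987, 0.004], [0.987, -0.158, 0.003], [0.003, 0.003, -1.0]]
wrist_force: [-1.6, 0.1, 13.0]
grip_width: 0.0007
grip_force: 6.5
```

Emit:
step_arm --moves '[{"wx": 0,"wy": 0,"wz": 0,"dx": 0,"dy": 0.0025,"dz": 0,"hand": 1},{"wx": 0,"wy": 0,"wz": 0,"dx": 0,"dy": 0.005,"dz": 0,"hand": 1}]'

```text
time_s: 9.68
eef_pos: [0.6218, 0.0443, 0.074]
ee_rot: [[0.158, 0.987, 0.003], [0.987, -0.158, 0.003], [0.003, 0.003, -1.0]]
wrist_force: [-1.1, -0.6, 12.3]
grip_width: 0.0007
grip_force: 6.2
```

Emit:
step_arm --moves '[{"wx": 0,"wy": 0,"wz": 0,"dx": 0,"dy": 0.0025,"dz": 0,"hand": 1},{"wx": 0,"wy": 0,"wz": 0,"dx": 0,"dy": 0.005,"dz": 0,"hand": 1}]'

```text
time_s: 9.93
eef_pos: [0.627, 0.0434, 0.0736]
ee_rot: [[0.158, 0.987, 0.004], [0.987, -0.158, 0.002], [0.003, 0.003, -1.0]]
wrist_force: [-1.6, -1.0, 8.6]
grip_width: 0.0009
grip_force: 4.2
```

Emit:
step_arm --moves '[{"wx": 0,"wy": 0,"wz": 0,"dx": 0,"dy": 0,"dz": -0.003,"hand": 1},{"wx": 0,"wy": 0,"wz": 0,"dx": 0,"dy": 0,"dz": -0.02,"hand": 1},{"wx": 0,"wy": 0,"wz": 0,"dx": -0.04,"dy": -0.01,"dz": -0.06,"hand": 1},{"wx": 0,"wy": 0,"wz": 0,"dx": -0.07,"dy": -0.021,"dz": -0.06,"hand": 1},{"wx": 0,"wy": 0,"wz": 0,"dx": -0.07,"dy": -0.021,"dz": -0.06,"hand": 1}]'

```text
time_s: 10.55
eef_pos: [0.5929, -0.0255, 0.1334]
ee_rot: [[0.163, 0.987, 0.001], [0.987, -0.163, 0.002], [0.002, 0.001, -1.0]]
wrist_force: [0.3, 0.9, -0.0]
grip_width: 0.0004
grip_force: 0.0
```

```bash
python3 plan.py 0.6061 0.0468 0.09 -9.3;python3 - <<'E'
from h import *
c=eyes.calibration('wrist');im=eyes.capture('wrist')[:,:,::-1]
u,v=map(int,proj(c,[.616,.0455,.074])[0]);u0,v0=u-70,max(0,v-60);print(u0,v0)
cv2.imwrite('pics/w5.png',cv2.resize(im[v0:v0+110,u0:u0+140],None,fx=5,fy=5,interpolation=cv2.INTER_CUBIC))
E
```

```text
t 10.55 at [ 0.5929 -0.0255  0.1334] F [ 0.3  0.9 -0. ] d [0.0734 0.0012 0.0436] w [ 0.001 -0.002 -0.001]
202 55
```

View pics/w5.png

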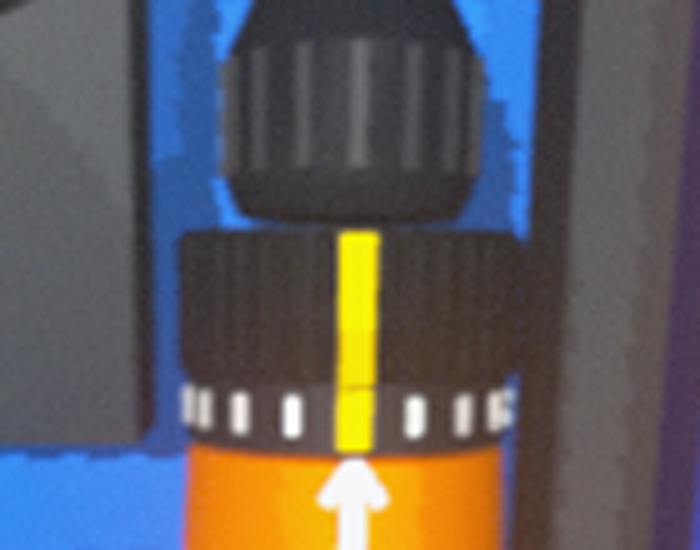

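The yellow bar, at (356,340) in the crop, is in line with the pointer at (355,465). The robot is clear, so I'm handing in.

```bash
python3 -c "
from plant import hand_in
print(hand_in())"
```

```text
the job is handed in; nothing more can be done
None
```

I pressed the red direction button through to its hard stop, then rolled the clutch ring up four clicks so the yellow bar sits in line with the white pointer. The job was handed in at about 10.6 s, with the arm clear and nothing else touched.

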